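# Straighten the plant row in the loft

### The arm

A 6-joint arm with a two-finger parallel gripper is mounted at the origin on the work surface. World frame = base frame: x ahead of the robot, y to its left, z up, the work surface at z = 0. Lengths are in mm, angles in rad, forces in N, time in s.
With the tool pointing down it reaches from about 325 to 775 mm from the base axis. Payload 9.3 kg.
Tool frame: the origin (TCP) lies midway between the tips of the shut fingers; the grasp point (between the pads) lies 19 mm behind it; y points along the fingers, x is the direction in which the jaws open and shut, and the axes are right-handed (so a half turn about y gives the same grasp; the last joint's range is limited). The gripper opens to 85 mm and grips with 20 to 120 N. Pads are 22 mm wide; open, the fingers measure 114 mm over their backs; the gripper's body (76 mm by 85 mm) begins 54 mm behind the grasp point. The pads swing forward as they close: fully open they stand 13 mm farther back than shut.
Start: joints at [1.141, 0.259, 0.021, 1.334, 0, 1.418], TCP at [150.305, 529.061, 231.279] pointing down, gripper open.
Joint ranges: [-3.04, 3.04], [-0.91, 1.82], [-1.04, 1.36], [-1.92, 1.95], [-1.52, 1.45], [-3.14, 3.14]. Speed limits (rad/s): [2.22, 2.22, 2.79, 3.14, 3.14, 3.14].

### API

Orientations are given as [roll, pitch, yaw] about the fixed x, y, z axes, in that order (R = Rz(yaw) Ry(pitch) Rx(roll)).
In Python, from cell import bot, optics, models gives the robot as it stands.
- The arm moves only by the tool servo_tool, never from a script. Its arguments are lists of equal length, an entry for each row: "grip": the finger opening in mm, from 0 to 85.4; "slide": the shift along the tool's x, y, z in mm, a list of three; "dr": the turn, a rotation vector about the tool's x, y, z in rad, a list of three. In form: {"grip": [grip, ...], "slide": [[tx, ty, tz], ...], "dr": [[wx, wy, wz], ...]}. A call has 1 to 5 rows; each row shifts and turns the commanded pose from where the row before left it, along the tool's axes as they then stand; what a row does not reach is not made up. A row lasts 1/10 s, in which the tool goes at most 50 mm and 8.59 degrees, less where a joint would pass 70% of its speed; a pose out of reach is approached as far as the arm can. A call is refused whole if a number of a shift passes 50 or a number of a turn 0.15, either way. A call with a gripper value outside its range is refused whole. The fingers move at their own pace and stop on an object; "newtons" is the grip in N (left out, the last holds). Time passes only in rows, so rows that do not move let the fingers close. It gives the time, the measured TCP pose, the force and the opening at its end, in the units of the state.
- bot.get_state(): the state, without advancing time (a new reading comes with each control period).
- optics.capture(name): name is "scene" or "side" or "wrist"; returns the picture (400x640x3 uint8, blue, green, red); there is no depth.
- optics.get_calibration(name): a dict with "fovy" (degrees; the focal length in pixels is half the picture's height over the tangent of half this angle, whatever the lens; pixels are square), "cx", "cy" (the principal point, pixels), "R" (3x3) and "t" (3): a world point X has camera coordinates R X + t; the wrist camera has in their place "T_tool_cam" (4x4, takes a point from camera to tool coordinates, whose origin is the TCP and whose axes are the tool frame's). Camera axes: x right, y down, z forward; pixel columns grow to the right and rows downward; lengths in mm; the calibration is good to about 2 mm. The wrist camera is an equidistant fisheye: a pixel r from the principal point sees the ray r / f radians off the axis. A picture is of the moment at which its call begins: read the wrist's pose just before it. get_calibration takes no time and is no camera call.
- bot.close_job(): hands the job in, once; it reports no verdict.
Trained networks look in the newest picture that a camera, given by its name, has taken for a name from the list of things; names that differ only in an ending like _2 or _b are one class to them, and where a whole thing is asked for, a point or a joint stands for the part that bears it (a point fixed in the world has none). Each returns a list of dicts, best first, with "p" (0 to 1); they miss things now and then, are a little off and sometimes report something else, mostly with a low value. They report only what shows in the picture. A call takes as long as a camera call.
- models.recognise(camera, label): "position" ([x, y, z] in mm, in world coordinates, good to about 4 mm: the middle of the surface that is visible of it).
- models.pinpoint(camera, label): "position" ([x, y, z] in mm, in world coordinates, good to about 4 mm: a listed point, or the origin of a listed thing).
The state is a dict: "clock": time; "joint_pos": joint angles; "qvel": joint speeds; "effort": joint torques, N m; "eef_pos": TCP position; "tcp_rot": TCP orientation; "force": force on the tool from outside, world axes, zero at the start; "wrist_torque": the same for the moment, N m; "opening": finger opening in mm.
Only numpy, scipy, OpenCV 4.12 (cv2) and the standard library are available. Lean on these libraries where they do the work, as an engineer would, in place of code of your own. Each camera call takes 0.05 s, during which the arm holds its last target. There are 200 camera calls.

### The job

Tidy the plants on the loft table: slide the potted cactus out from in front of the dark wooden rail until its saucer sits wholly on the round cork inlay, and slide the three square planters, in any order, into a straight, evenly spaced row, each flush against the front of the rail and centred on one of its brass stripes. Slide everything along the table without lifting or tipping it, and leave the mug, the mister bottle, the spare pot, the seed tin and the comic books where they are.

Things in the scene. Friction and masses are not known exactly. Their poses are not given: they have to be found in the camera images.
- rail: dark wooden batten fixed to the table, 330 mm long (along its y), 20 mm deep (along its x) and 25 mm high, with three 8 mm wide brass stripes across it at y = -105, 0 and 105 mm. Origin: on the table at the foot of the middle of its front face, the long face that looks to the robot; x points away from the robot, into the wood
- mark_left (a point): point at the foot of the rail's front face, at the height of the table, in line with the left (robot's left, y = +105 mm) brass stripe; axes as the rail's. A planter flush on this mark has its centre 30 mm in front of it (towards -x of the rail)
- mark_middle (a point): point at the foot of the rail's front face, at the height of the table, in line with the middle brass stripe; axes as the rail's. A planter flush on this mark has its centre 30 mm in front of it (towards -x of the rail)
- mark_right (a point): point at the foot of the rail's front face, at the height of the table, in line with the right (y = -105 mm) brass stripe; axes as the rail's. A planter flush on this mark has its centre 30 mm in front of it (towards -x of the rail)
- planter_blue: blue square ceramic planter, 60 x 60 mm and 50 mm high, with a small rigid succulent on top reaching 75 mm (within 28 mm of the middle); loose, 0.17 to 0.35 kg. Origin: centre of its underside; z up, x and y square to its sides. It may take any of the three marks
- planter_grey: concrete-grey square ceramic planter, 60 x 60 mm and 50 mm high, with a small rigid succulent on top reaching 75 mm (within 28 mm of the middle); loose, 0.17 to 0.35 kg. Origin: centre of its underside; z up, x and y square to its sides. It may take any of the three marks
- planter_yellow: yellow square ceramic planter, 60 x 60 mm and 50 mm high, with a small rigid succulent on top reaching 75 mm (within 28 mm of the middle); loose, 0.17 to 0.35 kg. Origin: centre of its underside; z up, x and y square to its sides. It may take any of the three marks
- cactus: terracotta pot with a small green cactus, in one piece with its round black saucer; loose, 0.28 to 0.56 kg. Saucer 96 mm across, 8 mm high; pot above it 48 mm across at its foot widening to 57 mm at 58 to 64 mm height; cactus (42 mm across) up to 98 mm height. Origin: centre of the saucer's underside, z up
- cork_spot: round cork inlay flush with the table, 120 mm across, beyond one end of the rail (235 mm to the left or right of its middle, centre 55 mm in front of its front face). Origin: its centre
- candle_block: fixed candle holder of dark wood and amber glass, 72 mm across, 64 mm high, beyond the other end of the rail. Origin: centre of its underside
- mug: bystander: white mug, 80 mm across, 85 mm high, on the left. Origin: centre of its underside
- mister: bystander: green glass plant-mister bottle, 66 mm across, 160 mm high, on the right. Origin: centre of its underside
- spare_pot: bystander: empty terracotta pot, 76 mm across, 70 mm high, on the right. Origin: centre of its underside
- comic_red: bystander: red comic book lying flat on the left, 130 x 180 x 22 mm. Origin: centre of its underside
- comic_black: bystander: black comic book on top of the red one, 125 x 175 x 20 mm. Origin: centre of its underside
- seed_tin: bystander: small flat green seed tin, 50 x 90 x 28 mm, behind the rail. Origin: centre of its underside

How it is judged:
By the outcome, as a careful person would: the job done as asked, in the order asked, and still so for the second after the job is handed in, with the robot touching nothing.
It also fails if it takes over 72 s, if anything falls off the work surface, if the arm or the gripper's body presses on something with over 40 N, if the wrist force passes 120 N, or if a joint passes its speed limit or range.

## Working session

There is one attempt and no reset: what is moved stays moved. The work goes in short steps, Python scripts to look and compute and a tool call to move; the robot and the scene stay as the last step left them, time stands still between calls to the robot, and variables do not carry over. Pictures are saved under pics/ and viewed, about 8 in all and at most 12, crops included, and the job is handed in when it is done.

Besides the shell and the picture viewer there is one more tool, called after ">>>" by a JSON object that holds its "method" and its "body". servo_tool: Moves the arm, as the interface text tells. Its arguments: {"type":"object","properties":{"grip":{"type":"array","items":{"type":"number"}},"slide":{"type":"array","items":{"type":"array","items":{"type":"number"}}},"dr":{"type":"array","items":{"type":"array","items":{"type":"number"}}},"newtons":{"type":"number"}},"required":["grip","slide","dr"]}

```bash
ls; mkdir -p pics
cat > h.py <<'E'
import numpy as np, cv2
from cell import bot, optics, models
def px(cam,X):
    c=optics.get_calibration(cam); f=200/np.tan(np.radians(c["fovy"])/2)
    p=np.array(c["R"])@np.array(X,float)+np.array(c["t"]).ravel()
    return p[:2]/p[2]*f+[c["cx"],c["cy"]]
def plane(cam,u,v,z=0):
    c=optics.get_calibration(cam); f=200/np.tan(np.radians(c["fovy"])/2)
    R=np.array(c["R"]);t=np.array(c["t"]).ravel()
    d=R.T@np.array([(u-c["cx"])/f,(v-c["cy"])/f,1]); o=-R.T@t
    return o+d*(z-o[2])/d[2]
E
python3 - <<'E'
from h import *
s=bot.get_state(); print(s)
for cam in("scene","side"):
    im=optics.capture(cam); cv2.imwrite(f"pics/{cam}0.png",im)
    for l in "mark_left mark_middle mark_right planter_blue planter_grey planter_yellow cactus cork_spot candle_block mug mister spare_pot comic_red seed_tin".split():
        r=models.pinpoint(cam,l)[:2]
        print(cam,l,[(np.round(q["position"]).tolist(),round(q["p"],2)) for q in r])
E
```

```text
pics
{'clock': 0.0, 'joint_pos': array([ 1.14141007e+00,  2.59237438e-01,  2.07632961e-02,  1.33371735e+00,
       -3.03667393e-05,  1.41818909e+00]), 'qvel': array([-9.01134256e-04, -3.00118932e-05,  1.71803876e-03, -6.47212186e-04,
       -2.88173881e-04, -6.92196107e-04]), 'effort': array([ 5.75637841e-04, -5.55645561e+01,  3.44525635e+01,  1.37606220e-02,
       -3.68405654e-05, -1.41762911e-05]), 'eef_pos': array([150.19000926, 528.80189535, 230.64219929]), 'tcp_rot': array([-1.57061425e+00,  1.38356286e-03,  1.29401745e+00]), 'force': array([-0.95327149, -0.55327213,  0.09691259]), 'wrist_torque': array([-0.02843834,  0.03999636,  0.01613476]), 'opening': 85.70094305347354}
scene mark_left [([584.0, 244.0, -0.0], 0.73), ([641.0, 115.0, 2.0], 0.62)]
scene mark_middle [([637.0, 7.0, -4.0], 0.66)]
scene mark_right [([641.0, -98.0, -1.0], 0.93)]
scene planter_blue [([429.0, -193.0, 2.0], 0.92)]
scene planter_grey [([428.0, 28.0, 2.0], 0.7)]
scene planter_yellow [([419.0, 195.0, 3.0], 0.72), ([602.0, -417.0, 1.0], 0.51)]
scene cactus [([575.0, 106.0, -0.0], 0.96)]
scene cork_spot [(
[... 422 characters left out ...]
, 4.0], 0.68)]
side mark_middle [([644.0, 19.0, 0.0], 0.76), ([574.0, 109.0, 5.0], 0.29)]
side mark_right [([643.0, -98.0, 0.0], 0.62), ([610.0, 456.0, 20.0], 0.19)]
side planter_blue [([434.0, -193.0, 1.0], 0.68), ([641.0, -95.0, 1.0], 0.34)]
side planter_grey [([419.0, 26.0, 2.0], 0.68)]
side planter_yellow [([424.0, 199.0, 4.0], 0.78)]
side cactus []
side cork_spot [([586.0, -227.0, 1.0], 0.61)]
side candle_block []
side mug [([421.0, 427.0, -4.0], 0.9)]
side mister [([609.0, -414.0, -4.0], 0.96), ([586.0, -224.0, 2.0], 0.57)]
side spare_pot [([418.0, -404.0, -1.0], 0.74), ([762.0, 143.0, 2.0], 0.63)]
side comic_red [([642.0, 112.0, 3.0], 0.33)]
side seed_tin [([758.0, 145.0, 1.0], 0.63)]
```

View pics/scene0.png

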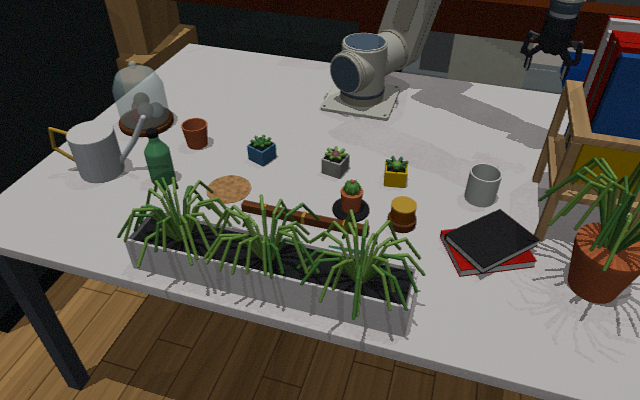

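View pics/side0.png

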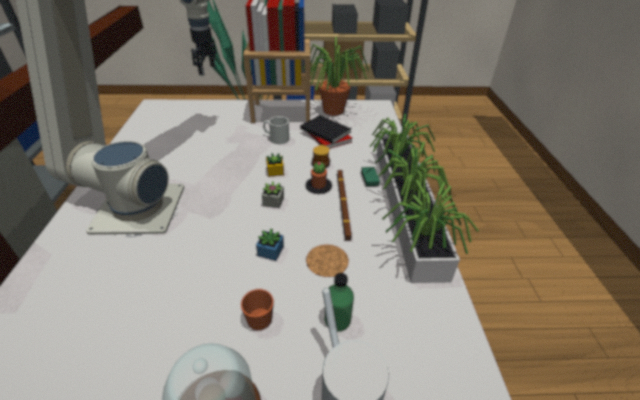

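The scene picture, taken from behind the rail, shows the cactus at about (350,200) in front of the rail's left part. The cork is at (229,188), and the amber candle is at (403,213). The blue, grey and yellow planters are at (262,150), (336,162) and (396,172). The side view agrees with this. Next I'll take a wrist overview from above.

>>> {"method": "servo_tool", "body": {"grip": [85, 85, 85, 85, 85], "slide": [[0, -40, 0], [0, -40, 0], [-41, 0, -26], [-41, 0, -26], [-41, 0, -26]], "dr": [[0, -0.14, 0], [0, -0.137, 0], [0, 0, 0], [0, 0, 0], [0, 0, 0]]}}

```text
clock: 2.0
eef_pos: [228.7, 404.9, 311.4]
tcp_rot: [-1.571, -0.0, 1.572]
force: [1.4, -0.6, -0.3]
opening: 85.0
```

>>> {"method": "servo_tool", "body": {"grip": [85, 85, 85, 85, 85], "slide": [[-41, 0, -26], [-41, 0, -26], [-41, 0, -26], [-41, 0, -26], [-41, 0, -26]], "dr": [[0, 0, 0], [0, 0, 0], [0, 0, 0], [0, 0, 0], [0, 0, 0]]}}

```text
clock: 2.5
eef_pos: [358.9, 199.3, 311.6]
tcp_rot: [-1.572, -0.0, 1.571]
force: [0.8, -0.1, -0.7]
opening: 84.7
```

>>> {"method": "servo_tool", "body": {"grip": [85, 85, 85, 85, 85], "slide": [[-41, 0, -26], [-41, 0, -26], [-41, 0, -26], [-30, 0, -26], [0, 0, 0]], "dr": [[0, 0, 0], [0, 0, 0], [0, 0, 0], [0, 0, 0], [0, 0, 0]]}}

```text
clock: 3.0
eef_pos: [464.9, 44.7, 310.4]
tcp_rot: [-1.57, 0.001, 1.566]
force: [-0.4, -0.0, 0.5]
opening: 85.4
```

```bash
cat >> h.py <<'E'
from scipy.spatial.transform import Rotation as Rn
def wpx(X,s):
    c=optics.get_calibration("wrist"); f=200/np.tan(np.radians(c["fovy"])/2)
    T=np.array(c["T_tool_cam"]); Rt=Rn.from_euler("xyz",s["tcp_rot"]).as_matrix()
    Rc=Rt@T[:3,:3]; tc=Rt@T[:3,3]+s["eef_pos"]
    p=(np.asarray(X,float)-tc)@Rc; r=np.hypot(p[...,0],p[...,1]); th=np.arctan2(r,p[...,2])
    k=f*th/np.maximum(r,1e-9)
    return np.stack([p[...,0]*k+c["cx"],p[...,1]*k+c["cy"]],-1).astype(np.float32)
def top(im,s,x0,x1,y0,y1,res,z):
    # rows: x decreasing downward; cols: y decreasing rightward
    xs=np.arange(x1,x0,-1/res); ys=np.arange(y1,y0,-1/res)
    X=np.stack([*np.meshgrid(xs,ys,indexing="ij")],-1); X=np.concatenate([X,np.full(X.shape[:2]+(1,),z)],-1)
    m=wpx(X,s); return cv2.remap(im,m[...,0],m[...,1],cv2.INTER_LINEAR)
E
python3 - <<'E'
from h import *
s=bot.get_state(); im=optics.capture("wrist"); cv2.imwrite("pics/w1.png",im); print(s["eef_pos"])
for l in "mark_left mark_middle mark_right planter_blue planter_grey planter_yellow cactus cork_spot candle_block".split():
    r=models.pinpoint("wrist",l)[:2]
    print(l,[(np.round(q["position"],1).tolist(),round(q["p"],2)) for q in r])
t=top(im,s,370,700,-300,300,1,0)
for i in range(0,330,50): cv2.line(t,(0,i),(600,i),(0,0,0),1)
for j in range(0,600,100): cv2.line(t,(j,0),(j,330),(0,0,0),1)
cv2.imwrite("pics/top1.png",cv2.resize(t,None,fx=1.3,fy=1.3))
E
```

```text
[464.86719965  44.66407889 310.35188575]
mark_left [([640.2, 111.3, 0.1], 0.59), ([623.5, 452.3, 1.7], 0.52)]
mark_middle [([640.0, 15.6, -0.4], 0.71)]
mark_right [([641.4, -97.8, -0.1], 0.6)]
planter_blue [([431.7, -194.9, -1.9], 0.91), ([423.5, 24.6, -2.6], 0.33)]
planter_grey [([423.9, 24.0, 0.1], 0.68)]
planter_yellow [([417.1, 196.4, 1.8], 0.78)]
cactus [([575.6, 111.8, 0.6], 0.66), ([642.0, -99.4, 0.7], 0.66)]
cork_spot [([587.3, -227.3, -3.3], 0.93)]
candle_block [([582.9, 242.9, -2.7], 0.7)]
```

View pics/top1.png

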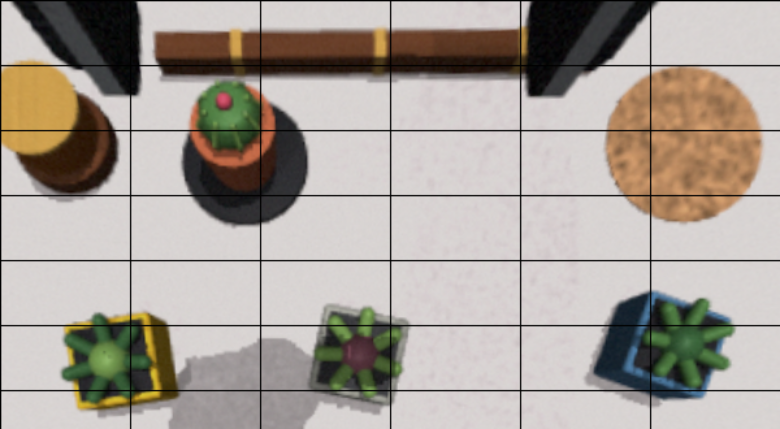

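The rectified wrist view shows the saucer centred near (574,111) mm and the cork near (588,-227). The rail foot is at x≈641, and the planters are turned by a few degrees each. The black shapes are the fingers. Moving to the cactus first.

>>> {"method": "servo_tool", "body": {"grip": [85, 85, 85, 85, 85], "slide": [[22, 20, -36], [22, 20, -37], [22, 20, -37], [0, 25, 0], [0, 0, 0]], "dr": [[0, 0, 0], [0, 0, 0], [0, 0, 0], [0, 0, 0], [0, 0, 0]]}}

```text
clock: 4.0
eef_pos: [571.4, 115.0, 222.4]
tcp_rot: [-1.564, 0.0, 1.573]
force: [-1.2, 0.3, -1.2]
opening: 84.8
```

Run:
```python
from h import *
s=bot.get_state(); im=optics.capture("wrist"); print(s["eef_pos"],s["tcp_rot"])
for l in "cactus mark_left mark_middle mark_right".split():
    print(l,[(np.round(q["position"],1).tolist(),round(q["p"],2)) for q in models.pinpoint("wrist",l)[:2]])
t=top(im,s,490,690,-140,240,2,0)
for i in range(0,400,100): cv2.line(t,(0,i),(760,i),(0,0,0),1)
for j in range(80,760,100): cv2.line(t,(j,0),(j,400),(0,0,0),1)
cv2.imwrite("pics/top2.png",t)
```

```text
[571.36427337 114.98390311 222.44817076] [-1.56415664e+00  4.10678313e-04  1.57254911e+00]
cactus [([577.6, 111.9, 0.2], 0.88)]
mark_left [([639.0, 113.2, 0.2], 0.71)]
mark_middle [([642.0, 13.6, 0.5], 0.93)]
mark_right [([644.4, -93.4, 0.0], 0.64), ([603.2, -412.4, 2.6], 0.22)]
```

View pics/top2.png

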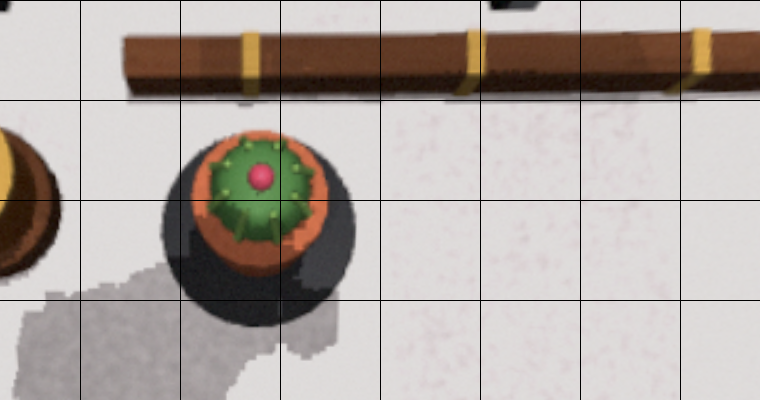

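The close view has the saucer at (575,111). The rail foot is at (642,10.5), its left and right marks at y≈115.5 and -94, with a yaw of about +0.008 rad. Descending on the cactus.

>>> {"method": "servo_tool", "body": {"grip": [85, 85, 85, 85, 85], "slide": [[-4, 40, -4], [0, 40, 0], [0, 45, 0], [0, 45, 0], [0, 13, 0]], "dr": [[0, 0, 0], [0, 0, 0], [0, 0, 0], [0, 0, 0], [0, 0, 0]]}}

```text
clock: 4.75
eef_pos: [574.4, 109.7, 40.7]
tcp_rot: [-1.567, 0.0, 1.57]
force: [-0.4, -0.5, -0.2]
opening: 85.0
```

>>> {"method": "servo_tool", "body": {"grip": [60, 54, 50, 50, 50], "slide": [[0, 0, 0], [0, 0, 0], [0, 0, 0], [0, 0, 0], [0, 0, 0]], "dr": [[0, 0, 0], [0, 0, 0], [0, 0, 0], [0, 0, 0], [0, 0, 0]], "newtons": 20}}

```text
clock: 5.25
eef_pos: [577.9, 110.2, 46.1]
tcp_rot: [-1.575, -0.0, 1.571]
force: [-1.7, -0.6, 8.1]
opening: 55.8
```

Run:
```python
from h import *
s=bot.get_state(); print({k:np.round(v,3).tolist() for k,v in s.items()})
im=optics.capture("side"); u,v=px("side",[575,111,50]); u,v=int(u),int(v)
cv2.imwrite("pics/s2.png",cv2.resize(im[max(v-60,0):v+60,u-80:u+80],None,fx=4,fy=4,interpolation=cv2.INTER_CUBIC))
s=bot.get_state(); print({k:np.round(v,3).tolist() for k,v in s.items()})
```

```text
{'clock': 5.25, 'joint_pos': [0.046, 0.431, -0.214, 0.921, 0.0, 0.046], 'qvel': [-0.0, -0.001, -0.0, -0.001, -0.002, 0.001], 'effort': [-0.147, -59.538, 27.668, -0.529, -0.102, 0.002], 'eef_pos': [577.91, 110.249, 46.104], 'tcp_rot': [-1.575, -0.0, 1.571], 'force': [-1.677, -0.559, 8.076], 'wrist_torque': [0.06, 0.23, 0.04], 'opening': 55.829}
{'clock': 5.3, 'joint_pos': [0.046, 0.431, -0.214, 0.921, 0.0, 0.046], 'qvel': [0.001, -0.0, 0.001, 0.0, -0.002, 0.001], 'effort': [-0.137, -59.566, 27.661, -0.526, -0.102, 0.002], 'eef_pos': [577.887, 110.268, 46.112], 'tcp_rot': [-1.575, -0.0, 1.571], 'force': [-1.938, -0.577, 7.872], 'wrist_torque': [0.037, 0.275, 0.057], 'opening': 55.572}
```

View pics/s2.png

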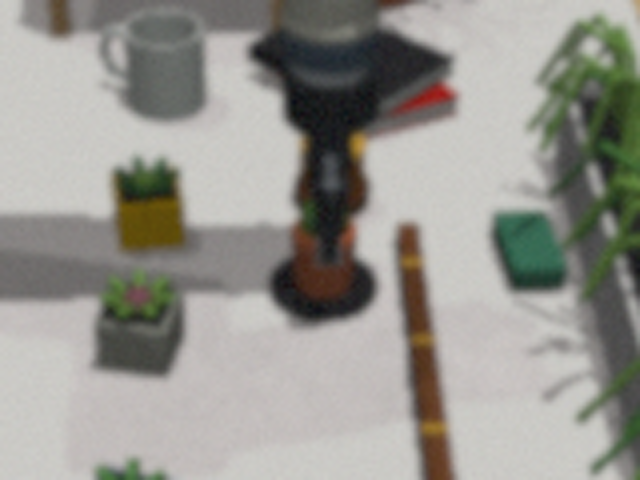

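The side crop shows the fingers on the pot rim and the saucer flat on the table. The arm is pressing down about 8 N because the closing pads swing forward. I'll relieve that by raising 4 mm, then slide in -y.

>>> {"method": "servo_tool", "body": {"grip": [50, 50, 50, 50, 50], "slide": [[0, -4, 0], [-5, 0, 0], [-10, 0, 0], [-15, 0, 0], [-15, 0, 0]], "dr": [[0, 0, 0], [0, 0, 0], [0, 0, 0], [0, 0, 0], [0, 0, 0]]}}

```text
clock: 5.8
eef_pos: [576.2, 63.7, 47.1]
tcp_rot: [-1.57, 0.0, 1.571]
force: [0.6, -0.6, -2.1]
opening: 55.8
```

>>> {"method": "servo_tool", "body": {"grip": [50, 50, 50, 50, 50], "slide": [[-18, 1, 0], [-20, 0, 0], [-20, 0, 0], [-20, 0, 0], [-20, 0, 0]], "dr": [[0, 0, 0], [0, 0, 0], [0, 0, 0], [0, 0, 0], [0, 0, 0]]}}

```text
clock: 6.3
eef_pos: [576.1, -34.9, 46.2]
tcp_rot: [-1.571, -0.0, 1.57]
force: [-0.5, 0.6, -1.8]
opening: 55.9
```

>>> {"method": "servo_tool", "body": {"grip": [50, 50, 50, 50, 50], "slide": [[-20, 0, 0], [-20, 0, 0], [-20, 0, 0], [-20, 0, 0], [-20, 0, 0]], "dr": [[0, 0, 0], [0, 0, 0], [0, 0, 0], [0, 0, 0], [0, 0, 0]]}}

```text
clock: 6.8
eef_pos: [575.9, -134.9, 46.2]
tcp_rot: [-1.571, -0.0, 1.57]
force: [0.2, 0.6, -3.1]
opening: 55.6
```

>>> {"method": "servo_tool", "body": {"grip": [50, 50, 50, 50, 50], "slide": [[0, 1.5, 0], [-10, 0, 0], [-20, 0, 0], [-20, 0, -2], [-15, 0, -4]], "dr": [[0, 0, 0], [0, 0, 0], [0, 0, 0], [0, 0, 0], [0, 0, 0]]}}

```text
clock: 7.3
eef_pos: [582.1, -198.5, 46.1]
tcp_rot: [-1.572, -0.002, 1.571]
force: [-3.1, 11.0, 12.0]
opening: 55.8
```

>>> {"method": "servo_tool", "body": {"grip": [50, 50, 50, 50, 50], "slide": [[0, -0.8, 0], [-10, 0, -3], [-10, 0, -3], [-5, 0, 0], [0, 0, 0]], "dr": [[0, 0, 0], [0, 0, 0], [0, 0, 0], [0, 0, 0], [0, 0, 0]]}}

```text
clock: 7.8
eef_pos: [588.6, -223.6, 46.1]
tcp_rot: [-1.572, -0.0, 1.571]
force: [0.1, 1.5, 4.3]
opening: 56.0
```

Run:
```python
from h import *
s=bot.get_state(); im=optics.capture("wrist"); print(s["eef_pos"],s["tcp_rot"],s["force"])
im=optics.capture("scene")
for l in ("cactus","cork_spot"): print(l,[(np.round(q["position"],1).tolist(),round(q["p"],2)) for q in models.pinpoint("scene",l)[:2]])
u,v=map(int,px("scene",[588,-226,20]))
a=im[v-45:v+45,u-60:u+60]; cv2.imwrite("pics/c3.png",cv2.resize(a,None,fx=5,fy=5,interpolation=cv2.INTER_CUBIC))
```

```text
[ 588.55215795 -223.57913314   46.12304206] [-1.57183473e+00 -2.50752976e-04  1.57065886e+00] [0.11747833 1.45410393 4.29962947]
cactus [([586.3, -226.8, -1.0], 0.82)]
cork_spot [([588.2, -227.4, -1.5], 0.73)]
```

View pics/c3.png

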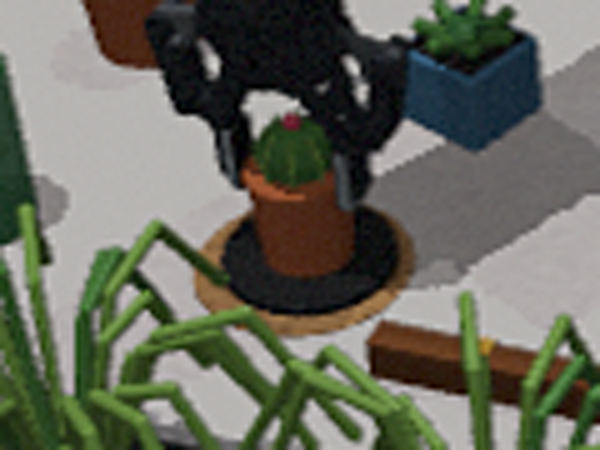

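The crop shows the saucer at about 222–398 px across, inside the cork at 194–414 px, so it is slightly off to the right (+y). I'll nudge it -y and +x, then release and look from above.

>>> {"method": "servo_tool", "body": {"grip": [50, 50, 70, 85, 85], "slide": [[-3, 0, -2], [0, 0, 0], [0, 0, 0], [0, 0, 0], [0, 0, 0]], "dr": [[0, 0, 0], [0, 0, 0], [0, 0, 0], [0, 0, 0], [0, 0, 0]]}}

```text
clock: 8.5
eef_pos: [590.3, -226.1, 45.3]
tcp_rot: [-1.57, 0.0, 1.571]
force: [-0.7, 0.1, 0.5]
opening: 84.8
```

>>> {"method": "servo_tool", "body": {"grip": [85, 85, 85, 85, 85], "slide": [[0, -30, 0], [0, -45, 0], [0, -45, 0], [0, -45, 10], [0, -20, 10]], "dr": [[0, 0, 0], [0, 0, 0], [0, 0, 0], [0, 0, 0], [0, 0, 0]]}}

```text
clock: 9.0
eef_pos: [571.1, -226.4, 234.8]
tcp_rot: [-1.575, 0.003, 1.571]
force: [1.4, -0.6, -0.8]
opening: 84.7
```

Run:
```python
from h import *
s=bot.get_state(); im=optics.capture("wrist"); print(s["eef_pos"],s["tcp_rot"])
for l in "cactus cork_spot planter_blue mark_right mark_middle".split():
    print(l,[(np.round(q["position"],1).tolist(),round(q["p"],2)) for q in models.pinpoint("wrist",l)[:2]])
t=top(im,s,390,690,-310,90,1.8,0)
t2=top(im,s,390,470,-240,-150,3,50)
for i in range(72,540,90): cv2.line(t,(0,i),(720,i),(0,0,0),1)
for j in range(72,720,90): cv2.line(t,(j,0),(j,540),(0,0,0),1)
t[-240:,-270:]=t2
cv2.imwrite("pics/top4.png",t)
```

```text
[ 571.09623521 -226.40632693  234.79057609] [-1.57524308  0.00271602  1.57122082]
cactus [([589.3, -228.1, -1.5], 0.57)]
cork_spot []
planter_blue [([433.9, -190.0, -1.2], 0.61)]
mark_right [([642.1, -96.0, 0.3], 0.97), ([433.5, -195.4, 0.9], 0.38)]
mark_middle [([640.3, 14.4, -0.2], 0.71)]
```

View pics/top4.png

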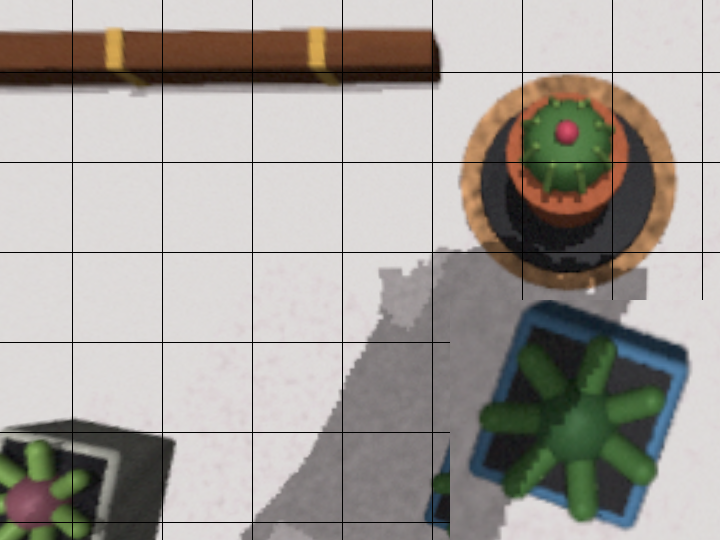

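The saucer sits inside the cork with margins of roughly 10 mm all round. In the inset, blue's rim is turned about -0.345 rad and its centre is near (432,-194). I'll leave the cactus and go to blue.

>>> {"method": "servo_tool", "body": {"grip": [85, 85, 85, 85, 85], "slide": [[11, 0, 46], [11, 0, 46], [10, 0, 47], [0, 40, 0], [0, 40, 0]], "dr": [[0, 0, 0], [0, 0, 0], [0, 0, 0], [0, 0.115, 0], [0, 0.115, 0]]}}

```text
clock: 9.8
eef_pos: [430.7, -193.7, 149.9]
tcp_rot: [-1.573, 0.001, 1.336]
force: [-0.4, -0.4, -0.7]
opening: 85.1
```

>>> {"method": "servo_tool", "body": {"grip": [85, 85, 85, 85, 85], "slide": [[0, 40, 0], [0, 0, 0], [0, 0, 0], [0, 0, 0], [0, 0, 0]], "dr": [[0, 0.115, 0], [0, 0, 0], [0, 0, 0], [0, 0, 0], [0, 0, 0]]}}

```text
clock: 10.3
eef_pos: [432.4, -194.4, 112.1]
tcp_rot: [-1.573, 0.001, 1.228]
force: [-0.3, 0.8, -1.1]
opening: 85.2
```

Run:
```python
from h import *
s=bot.get_state(); im=optics.capture("wrist"); print(s["eef_pos"],s["tcp_rot"])
for l in "planter_blue planter_grey".split():
    print(l,[(np.round(q["position"],1).tolist(),round(q["p"],2)) for q in models.pinpoint("wrist",l)[:2]])
def rim(lo,hi,x,y):
    t=top(im,s,x-50,x+50,y-50,y+50,4,50); h=cv2.cvtColor(t,cv2.COLOR_BGR2HSV)
    m=cv2.inRange(h,np.array(lo),np.array(hi)); c=max(cv2.findContours(m,0,1)[0],key=cv2.contourArea)
    r=cv2.minAreaRect(c); print("rect",x+50-r[0][1]/4,y+50-r[0][0]/4,np.array(r[1])/4,r[2]); return t
t=rim((95,90,40),(125,255,255),432,-194)
cv2.imwrite("pics/b.png",t)
```

```text
[ 432.38759204 -194.44309557  112.12408342] [-1.57323864e+00  6.54570648e-04  1.22770325e+00]
planter_blue [([433.6, -195.1, -0.1], 0.75), ([639.6, 112.0, 0.8], 0.53)]
planter_grey [([423.9, 25.4, -1.3], 0.64)]
rect 408.73392486572266 -184.5137710571289 [58.01320648 30.96046257] 19.48243522644043
```

>>> {"method": "servo_tool", "body": {"grip": [85, 85, 85, 85, 85], "slide": [[0, 40, 0], [0, 40, 0], [0, 18, 0], [0, 0, 0], [0, 0, 0]], "dr": [[0, 0, 0], [0, 0, 0], [0, 0, 0], [0, 0, 0], [0, 0, 0]]}}

```text
clock: 10.95
eef_pos: [431.8, -194.1, 13.3]
tcp_rot: [-1.571, 0.0, 1.226]
force: [0.1, 0.2, 1.0]
opening: 85.1
```

>>> {"method": "servo_tool", "body": {"grip": [66, 60, 56, 54, 54], "slide": [[0, 0, 0], [0, 0, 0], [0, 0, 0], [0, 0, 0], [0, 0, 0]], "dr": [[0, 0, 0], [0, 0, 0], [0, 0, 0], [0, 0, 0], [0, 0, 0]], "newtons": 20}}

```text
clock: 11.45
eef_pos: [432.3, -194.2, 14.0]
tcp_rot: [-1.573, 0.0, 1.226]
force: [-0.4, 1.6, 6.3]
opening: 60.0
```

>>> {"method": "servo_tool", "body": {"grip": [54, 54, 54, 54, 54], "slide": [[0, -0.4, 0], [0, 0, 0], [0, 0, 0], [10, 0, -10], [18, 0, -18]], "dr": [[0, -0.12, 0], [0, -0.12, 0], [0, -0.113, 0], [0, 0, 0], [0, 0, 0]]}}

```text
clock: 11.95
eef_pos: [459.3, -166.7, 14.0]
tcp_rot: [-1.571, 0.002, 1.576]
force: [-1.7, -2.2, 1.3]
opening: 59.5
```

>>> {"method": "servo_tool", "body": {"grip": [54, 54, 54, 54, 54], "slide": [[18, 0, -18], [18, 0, -18], [18, 0, -18], [10, 0, -18], [6, 0, -18]], "dr": [[0, 0, 0], [0, 0, 0], [0, 0, 0], [0, 0, 0], [0, 0, 0]]}}

```text
clock: 12.45
eef_pos: [549.0, -94.0, 14.0]
tcp_rot: [-1.571, 0.001, 1.579]
force: [-4.7, -2.8, 6.5]
opening: 59.9
```

>>> {"method": "servo_tool", "body": {"grip": [54, 54, 54, 54, 54], "slide": [[0, 0, -18], [0, 0, -18], [0, 0, -12], [0, 0, -4], [0, 0, 0]], "dr": [[0, 0, 0], [0, 0, 0], [0, 0, 0], [0, 0, 0], [0, 0, 0]]}}

```text
clock: 12.95
eef_pos: [601.2, -94.3, 14.0]
tcp_rot: [-1.572, 0.0, 1.578]
force: [-1.2, 0.3, 4.1]
opening: 59.5
```

>>> {"method": "servo_tool", "body": {"grip": [54, 54, 54, 54, 54], "slide": [[0, 0, -3], [0, 0, -3], [0, 0, -3], [0, 0, -2], [0, 0, 0]], "dr": [[0, 0, 0], [0, 0, 0], [0, 0, 0], [0, 0, 0], [0, 0, 0]]}}

```text
clock: 13.45
eef_pos: [611.3, -94.2, 14.0]
tcp_rot: [-1.57, 0.0, 1.578]
force: [-5.0, 1.0, 6.8]
opening: 59.3
```

>>> {"method": "servo_tool", "body": {"grip": [54, 54, 54], "slide": [[0, 0, -1.5], [0, 0, 0], [0, 0, 0]], "dr": [[0, 0, 0], [0, 0, 0], [0, 0, 0]]}}

```text
clock: 13.75
eef_pos: [612.6, -94.2, 14.0]
tcp_rot: [-1.57, 0.0, 1.578]
force: [-6.2, -0.3, 6.6]
opening: 59.9
```

>>> {"method": "servo_tool", "body": {"grip": [54, 54, 54], "slide": [[0, 0, -1], [0, 0, 0], [0, 0, 0]], "dr": [[0, 0, 0], [0, 0, 0], [0, 0, 0]]}}

```text
clock: 14.05
eef_pos: [613.5, -94.2, 14.1]
tcp_rot: [-1.57, 0.0, 1.578]
force: [-5.5, -0.6, 7.0]
opening: 59.7
```

>>> {"method": "servo_tool", "body": {"grip": [54, 54, 54], "slide": [[0, 0, -1], [0, 0, -1], [0, 0, 0]], "dr": [[0, 0, 0], [0, 0, 0], [0, 0, 0]]}}

```text
clock: 14.35
eef_pos: [615.6, -94.1, 14.1]
tcp_rot: [-1.57, 0.0, 1.578]
force: [-6.0, -0.7, 7.1]
opening: 59.8
```

>>> {"method": "servo_tool", "body": {"grip": [54, 54, 54], "slide": [[0, 0, -1], [0, 0, -1], [0, 0, 0]], "dr": [[0, 0, 0], [0, 0, 0], [0, 0, 0]]}}

```text
clock: 14.65
eef_pos: [615.8, -94.2, 14.1]
tcp_rot: [-1.567, 0.001, 1.578]
force: [-14.2, -0.4, 13.1]
opening: 59.7
```

Contact with the rail is at TCP x≈615.7. I'll ease off, release, rise and check.

>>> {"method": "servo_tool", "body": {"grip": [54, 54, 54, 70, 85], "slide": [[0, 0, -0.5], [0, 0, 0], [0, 0, 1], [0, 0, 0], [0, 0, 0]], "dr": [[0, 0, 0], [0, 0, 0], [0, 0, 0], [0, 0, 0], [0, 0, 0]]}}

```text
clock: 15.15
eef_pos: [618.1, -94.3, 13.5]
tcp_rot: [-1.572, 0.0, 1.579]
force: [0.2, -0.6, 0.1]
opening: 82.0
```

>>> {"method": "servo_tool", "body": {"grip": [85, 85, 85, 85, 85], "slide": [[0, 0, 0], [0, -40, 0], [0, -45, 0], [0, -45, 30], [20, -40, 45]], "dr": [[0, 0, 0], [0, 0, 0], [0, 0, 0], [0, 0, 0], [0, 0, 0]]}}

```text
clock: 15.65
eef_pos: [555.2, -80.2, 173.1]
tcp_rot: [-1.573, 0.001, 1.578]
force: [-0.2, 0.1, 0.3]
opening: 85.1
```

Run:
```python
from h import *
s=bot.get_state(); im=optics.capture("wrist"); print(s["eef_pos"],s["tcp_rot"])
for l in "planter_blue planter_grey planter_yellow mark_middle".split():
    print(l,[(np.round(q["position"],1).tolist(),round(q["p"],2)) for q in models.pinpoint("wrist",l)[:2]])
a=top(im,s,550,690,-180,20,2,50); b=top(im,s,550,690,-180,20,2,0); c=top(im,s,370,470,-20,80,4,50)
t=np.zeros((560,800,3),np.uint8); t[:280,:400]=a; t[280:,:400]=b; t[:400,400:]=c
cv2.imwrite("pics/top5.png",t)
```

```text
[555.20313919 -80.20509725 173.14698653] [-1.57329868e+00  1.00562312e-03  1.57777044e+00]
planter_blue [([612.4, -95.0, -0.1], 0.96), ([426.1, 25.6, 1.6], 0.68)]
planter_grey [([423.0, 25.4, -1.1], 0.83)]
planter_yellow [([419.9, 196.9, 5.0], 0.61)]
mark_middle [([641.1, 12.7, 1.5], 0.84)]
```

View pics/top5.png

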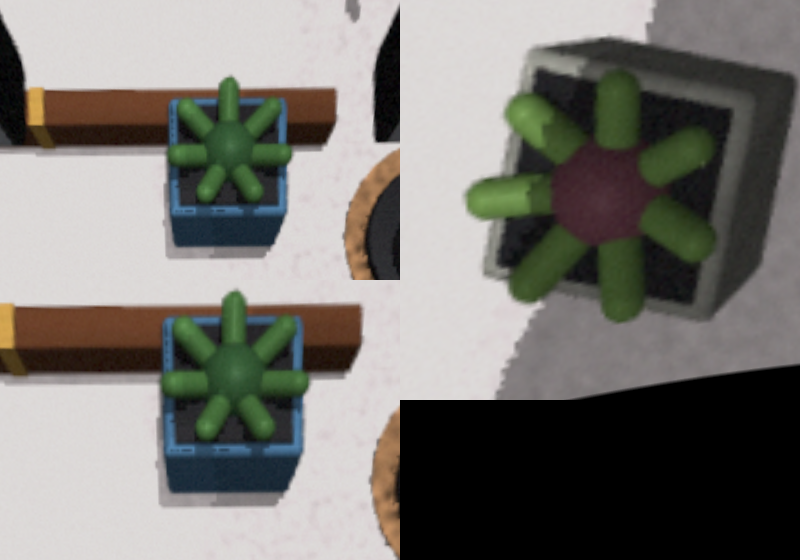

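Blue now sits squarely against the rail on the right stripe (rim centre y≈-93.8, mark ≈-94.3). Grey is at (424,25), turned -0.192 rad. Going to grey for the middle mark.

>>> {"method": "servo_tool", "body": {"grip": [85, 85, 85, 85, 85], "slide": [[35, 0, 44], [35, 0, 44], [35, 0, 43], [0, 40, 0], [0, 40, 0]], "dr": [[0, 0, 0], [0, 0, 0], [0, 0, 0], [0, 0.1, 0], [0, 0.1, 0]]}}

```text
clock: 16.4
eef_pos: [436.8, 14.4, 90.2]
tcp_rot: [-1.573, -0.0, 1.376]
force: [0.6, 0.2, -0.7]
opening: 84.8
```

>>> {"method": "servo_tool", "body": {"grip": [85, 85, 85], "slide": [[0, 0, 0], [0, 0, 0], [0, 0, 0]], "dr": [[0, 0, 0], [0, 0, 0], [0, 0, 0]]}}

```text
clock: 16.7
eef_pos: [437.8, 13.4, 92.1]
tcp_rot: [-1.572, -0.0, 1.381]
force: [-0.3, -0.6, 0.7]
opening: 84.9
```

>>> {"method": "servo_tool", "body": {"grip": [85, 85, 85, 85, 85], "slide": [[8.8, 0, 15.6], [0, 20, 0], [0, 35, 0], [0, 25, 0], [0, 0, 0]], "dr": [[0, 0, 0], [0, 0, 0], [0, 0, 0], [0, 0, 0], [0, 0, 0]]}}

```text
clock: 17.2
eef_pos: [421.1, 25.9, 9.9]
tcp_rot: [-1.567, 0.0, 1.38]
force: [0.8, 0.2, 0.8]
opening: 85.0
```

>>> {"method": "servo_tool", "body": {"grip": [66, 60, 56, 54, 54], "slide": [[0, 0, 0], [0, 0, 0], [0, 0, 0], [0, 0, 0], [0, 0, 0]], "dr": [[0, 0, 0], [0, 0, 0], [0, 0, 0], [0, 0, 0], [0, 0, 0]]}}

```text
clock: 17.7
eef_pos: [423.9, 25.5, 12.8]
tcp_rot: [-1.574, -0.001, 1.379]
force: [-0.6, 2.8, 6.0]
opening: 59.6
```

>>> {"method": "servo_tool", "body": {"grip": [54, 54, 54, 54, 54], "slide": [[0, -0.4, 0], [0, 0, 0], [-1, 0, -10], [-2, 0, -18], [-2, 0, -18]], "dr": [[0, -0.1, 0], [0, -0.1, 0], [0, 0, 0], [0, 0, 0], [0, 0, 0]]}}

```text
clock: 18.2
eef_pos: [469.6, 20.7, 12.9]
tcp_rot: [-1.572, 0.0, 1.578]
force: [0.2, -0.1, -1.5]
opening: 59.6
```

>>> {"method": "servo_tool", "body": {"grip": [54, 54, 54, 54, 54], "slide": [[-2, 0, -20], [-2, 0, -20], [-2, 0, -20], [-2, 0, -20], [-1, 0, -20]], "dr": [[0, 0, 0], [0, 0, 0], [0, 0, 0], [0, 0, 0], [0, 0, 0]]}}

```text
clock: 18.7
eef_pos: [570.0, 12.4, 12.8]
tcp_rot: [-1.572, 0.0, 1.578]
force: [-2.4, 0.9, 2.2]
opening: 60.0
```

>>> {"method": "servo_tool", "body": {"grip": [54, 54, 54, 54, 54], "slide": [[0, 0, -15], [0, 0, -10], [0, 0, -5], [0, 0, 0], [0, 0, 0]], "dr": [[0, 0, 0], [0, 0, 0], [0, 0, 0], [0, 0, 0], [0, 0, 0]]}}

```text
clock: 19.2
eef_pos: [599.5, 12.8, 12.7]
tcp_rot: [-1.572, 0.0, 1.579]
force: [-1.7, 1.2, 6.1]
opening: 59.8
```

>>> {"method": "servo_tool", "body": {"grip": [54, 54, 54, 54, 54], "slide": [[-2, 0, -4], [0, 0, -4], [0, 0, -3], [0, 0, -1], [0, 0, 0]], "dr": [[0, 0, 0], [0, 0, 0], [0, 0, 0], [0, 0, 0], [0, 0, 0]]}}

```text
clock: 19.7
eef_pos: [609.9, 11.0, 12.8]
tcp_rot: [-1.57, 0.0, 1.579]
force: [-9.0, 0.5, 12.9]
opening: 59.5
```

>>> {"method": "servo_tool", "body": {"grip": [54, 54, 54, 54], "slide": [[0, 0, -1], [0, 0, -1], [0, 0, -1], [0, 0, 0]], "dr": [[0, 0, 0], [0, 0, 0], [0, 0, 0], [0, 0, 0]]}}

```text
clock: 20.1
eef_pos: [612.8, 11.0, 12.8]
tcp_rot: [-1.57, 0.0, 1.579]
force: [-9.3, 0.7, 12.0]
opening: 60.0
```

>>> {"method": "servo_tool", "body": {"grip": [54, 54, 54, 54], "slide": [[0, -0.5, -1], [0, 0, -1], [0, 0, -1], [0, 0, 0]], "dr": [[0, 0, 0], [0, 0, 0], [0, 0, 0], [0, 0, 0]]}}

```text
clock: 20.5
eef_pos: [613.1, 11.0, 12.8]
tcp_rot: [-1.564, 0.001, 1.579]
force: [-20.5, -0.8, 17.6]
opening: 59.7
```

>>> {"method": "servo_tool", "body": {"grip": [54, 54, 70, 85, 85], "slide": [[0, 0, 2], [0, 0, 0], [0, 0, 0], [0, 0, 0], [0, 0, 0]], "dr": [[0, 0, 0], [0, 0, 0], [0, 0, 0], [0, 0, 0], [0, 0, 0]]}}

```text
clock: 21.0
eef_pos: [615.3, 10.9, 12.2]
tcp_rot: [-1.571, -0.0, 1.579]
force: [-0.4, 0.0, -0.8]
opening: 84.9
```

>>> {"method": "servo_tool", "body": {"grip": [85, 85, 85, 85, 85], "slide": [[0, -40, 0], [0, -40, 0], [25, -25, 35], [25, -20, 40], [25, 0, 40]], "dr": [[0, 0, 0], [0, 0, 0], [0, 0, 0], [0, 0, 0], [0, 0, 0]]}}

```text
clock: 21.5
eef_pos: [500.7, 84.9, 139.0]
tcp_rot: [-1.576, -0.0, 1.578]
force: [-0.5, 0.5, 0.5]
opening: 84.9
```

>>> {"method": "servo_tool", "body": {"grip": [85, 85, 85, 85], "slide": [[25, 0, 20], [25, 0, 0], [0, 0, 0], [0, 0, 0]], "dr": [[0, 0, 0], [0, 0, 0], [0, 0, 0], [0, 0, 0]]}}

```text
clock: 21.9
eef_pos: [480.1, 134.5, 136.6]
tcp_rot: [-1.571, 0.0, 1.58]
force: [0.2, -0.0, 0.2]
opening: 84.9
```

Run:
```python
from h import *
s=bot.get_state(); im=optics.capture("wrist"); print(s["eef_pos"],s["tcp_rot"])
for l in "planter_blue planter_grey planter_yellow mark_left".split():
    print(l,[(np.round(q["position"],1).tolist(),round(q["p"],2)) for q in models.pinpoint("wrist",l)[:2]])
a=top(im,s,550,690,-180,220,2,50); c=top(im,s,370,470,145,245,3,50)
t=np.zeros((580,800,3),np.uint8); t[:280,:800]=a; t[280:,:300]=c
cv2.imwrite("pics/top6.png",t)
```

```text
[480.1325532  134.46180224 136.63714447] [-1.57127392e+00  1.73192021e-04  1.58032788e+00]
planter_blue [([615.1, -94.7, -0.1], 0.62)]
planter_grey []
planter_yellow [([584.2, 241.1, -1.6], 0.41), ([617.0, -97.0, -2.0], 0.25)]
mark_left [([639.1, 112.0, 0.6], 0.92)]
```

View pics/top6.png

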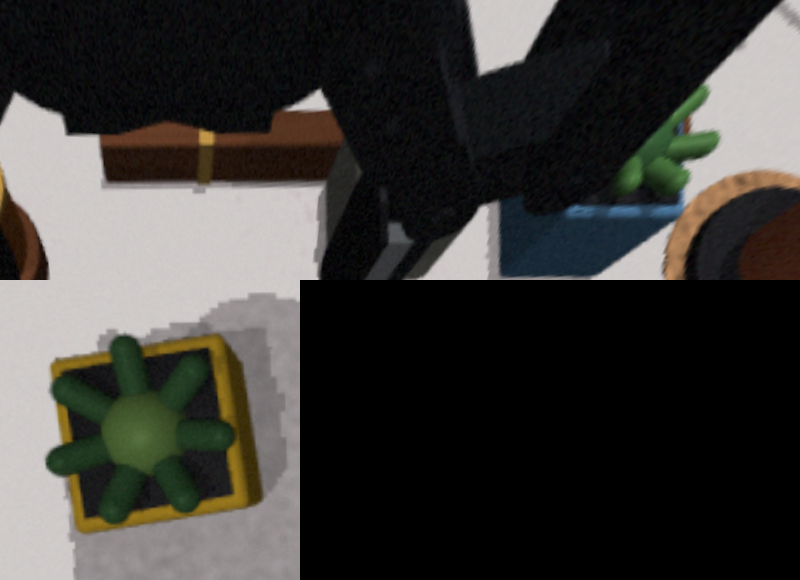

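Yellow's rim is centred at (419,195) and turned +0.155 rad. Going to it.

>>> {"method": "servo_tool", "body": {"grip": [85, 85, 85, 85, 85], "slide": [[30, 0, 31], [30, 0, 31], [0, 0, 0], [0, 0, 0], [0, 0, 0]], "dr": [[0, 0, 0], [0, -0.146, 0], [0, 0, 0], [0, 0, 0], [0, 0, 0]]}}

```text
clock: 22.65
eef_pos: [418.3, 193.2, 136.6]
tcp_rot: [-1.571, 0.0, 1.723]
force: [-0.4, -0.3, -0.5]
opening: 84.8
```

>>> {"method": "servo_tool", "body": {"grip": [85, 85, 85, 85, 85], "slide": [[1.5, 40, 0], [0, 45, 0], [0, 39, 0], [0, 0, 0], [0, 0, 0]], "dr": [[0, 0, 0], [0, 0, 0], [0, 0, 0], [0, 0, 0], [0, 0, 0]]}}

```text
clock: 23.15
eef_pos: [417.8, 194.6, 12.8]
tcp_rot: [-1.569, 0.0, 1.723]
force: [0.6, -0.7, 1.2]
opening: 85.0
```

>>> {"method": "servo_tool", "body": {"grip": [66, 60, 56, 54, 54], "slide": [[0, 0, 0], [0, 0, 0], [0, 0, 0], [0, 0, 0], [0, 0, 0]], "dr": [[0, 0, 0], [0, 0, 0], [0, 0, 0], [0, 0, 0], [0, 0, 0]]}}

```text
clock: 23.65
eef_pos: [418.7, 195.5, 14.4]
tcp_rot: [-1.575, -0.0, 1.725]
force: [0.0, -1.0, 4.9]
opening: 59.9
```

>>> {"method": "servo_tool", "body": {"grip": [54, 54, 54, 54, 54], "slide": [[0, -0.3, 0], [0, 0, 0], [-8, 0, -10], [-16, 0, -18], [-16, 0, -18]], "dr": [[0, 0.073, 0], [0, 0.073, 0], [0, 0, 0], [0, 0, 0], [0, 0, 0]]}}

```text
clock: 24.15
eef_pos: [464.2, 155.9, 14.4]
tcp_rot: [-1.572, -0.001, 1.581]
force: [-3.7, 3.9, 5.1]
opening: 59.6
```

>>> {"method": "servo_tool", "body": {"grip": [54, 54, 54, 54, 54], "slide": [[-16, 0, -20], [-14, 0, -20], [-8, 0, -20], [-1, 0, -20], [0, 0, -20]], "dr": [[0, 0, 0], [0, 0, 0], [0, 0, 0], [0, 0, 0], [0, 0, 0]]}}

```text
clock: 24.65
eef_pos: [564.4, 117.0, 14.5]
tcp_rot: [-1.571, -0.0, 1.579]
force: [-6.0, -1.1, 7.1]
opening: 59.7
```

>>> {"method": "servo_tool", "body": {"grip": [54, 54, 54, 54, 54], "slide": [[0, 0, -15], [0, 0, -12], [0, 0, -7], [0, 0, 0], [0, 0, 0]], "dr": [[0, 0, 0], [0, 0, 0], [0, 0, 0], [0, 0, 0], [0, 0, 0]]}}

```text
clock: 25.15
eef_pos: [599.3, 117.6, 14.4]
tcp_rot: [-1.574, -0.0, 1.579]
force: [2.5, -1.4, 6.2]
opening: 59.5
```

>>> {"method": "servo_tool", "body": {"grip": [54, 54, 54, 54, 54], "slide": [[-2, -0.3, -4], [0, 0, -4], [0, 0, -2], [0, 0, -1], [0, 0, 0]], "dr": [[0, 0, 0], [0, 0, 0], [0, 0, 0], [0, 0, 0], [0, 0, 0]]}}

```text
clock: 25.65
eef_pos: [607.4, 115.9, 14.5]
tcp_rot: [-1.569, -0.0, 1.58]
force: [-9.5, -0.2, 13.2]
opening: 60.0
```

>>> {"method": "servo_tool", "body": {"grip": [54, 54, 54, 54], "slide": [[0, 0, -1], [0, 0, -1], [0, 0, -1], [0, 0, 0]], "dr": [[0, 0, 0], [0, 0, 0], [0, 0, 0], [0, 0, 0]]}}

```text
clock: 26.05
eef_pos: [610.4, 116.0, 14.5]
tcp_rot: [-1.57, -0.0, 1.58]
force: [-9.3, 0.7, 12.5]
opening: 59.8
```

>>> {"method": "servo_tool", "body": {"grip": [54, 54, 54, 54], "slide": [[0, -0.4, -1], [0, 0, -1], [0, 0, 0], [0, 0, 0]], "dr": [[0, 0, 0], [0, 0, 0], [0, 0, 0], [0, 0, 0]]}}

```text
clock: 26.45
eef_pos: [611.0, 115.9, 14.5]
tcp_rot: [-1.567, -0.0, 1.579]
force: [-15.5, 0.6, 13.7]
opening: 59.5
```

>>> {"method": "servo_tool", "body": {"grip": [54, 54, 54], "slide": [[0, 0, -1], [0, 0, -1], [0, 0, 0]], "dr": [[0, 0, 0], [0, 0, 0], [0, 0, 0]]}}

```text
clock: 26.75
eef_pos: [611.1, 116.0, 14.6]
tcp_rot: [-1.563, 0.0, 1.58]
force: [-22.9, 0.3, 20.8]
opening: 60.0
```

>>> {"method": "servo_tool", "body": {"grip": [54, 54, 70, 85, 85], "slide": [[0, 0, 3], [0, 0, 0], [0, 0, 0], [0, 0, 0], [0, 0, 0]], "dr": [[0, 0, 0], [0, 0, 0], [0, 0, 0], [0, 0, 0], [0, 0, 0]]}}

```text
clock: 27.25
eef_pos: [613.2, 115.8, 13.6]
tcp_rot: [-1.571, 0.0, 1.579]
force: [0.5, -0.6, 0.1]
opening: 85.1
```

>>> {"method": "servo_tool", "body": {"grip": [85, 85, 85, 85, 85], "slide": [[0, -40, 0], [0, -45, 0], [-25, -40, 0], [-30, -40, 0], [-30, -30, 0]], "dr": [[0, 0, 0], [0, 0, 0], [0, 0, 0], [0, 0, 0], [0, 0, 0]]}}

```text
clock: 27.75
eef_pos: [614.0, 30.1, 211.3]
tcp_rot: [-1.573, 0.0, 1.58]
force: [1.4, -1.2, -0.6]
opening: 85.2
```

>>> {"method": "servo_tool", "body": {"grip": [85, 85, 85, 85], "slide": [[-20, -30, 0], [0, -20, 0], [0, 0, 0], [0, 0, 0]], "dr": [[0, 0, 0], [0, 0, 0], [0, 0, 0], [0, 0, 0]]}}

```text
clock: 28.15
eef_pos: [613.9, 10.7, 258.3]
tcp_rot: [-1.571, 0.0, 1.579]
force: [-0.9, 0.5, -0.9]
opening: 85.0
```

Run:
```python
from h import *
s=bot.get_state(); im=optics.capture("wrist"); print(s["eef_pos"],s["tcp_rot"])
for l in "planter_blue planter_grey planter_yellow cactus cork_spot mark_left mark_middle mark_right".split():
    print(l,[(np.round(q["position"],1).tolist(),round(q["p"],2)) for q in models.pinpoint("wrist",l)[:2]])
a=top(im,s,560,690,-180,200,2.1,50); b=top(im,s,560,690,-180,200,2.1,25)
t=np.vstack([a,b]); print(t.shape)
cv2.imwrite("pics/top7.png",t); cv2.imwrite("pics/w7.png",im)
```

```text
[613.88790624  10.70188676 258.29093963] [-1.57115548e+00  2.19840687e-05  1.57881740e+00]
planter_blue [([614.9, -95.4, -0.5], 0.73)]
planter_grey [([610.4, 10.8, 2.9], 0.83)]
planter_yellow [([611.7, 117.8, 2.7], 0.65)]
cactus [([587.1, -227.2, -0.9], 0.74)]
cork_spot []
mark_left [([643.6, 112.7, 0.7], 0.98), ([642.6, -93.7, 0.4], 0.33)]
mark_middle [([639.8, 12.3, 2.1], 0.9), ([643.2, 11.3, 0.3], 0.26)]
mark_right [([639.9, -96.5, -0.9], 0.66)]
(546, 798, 3)
```

View pics/top7.png

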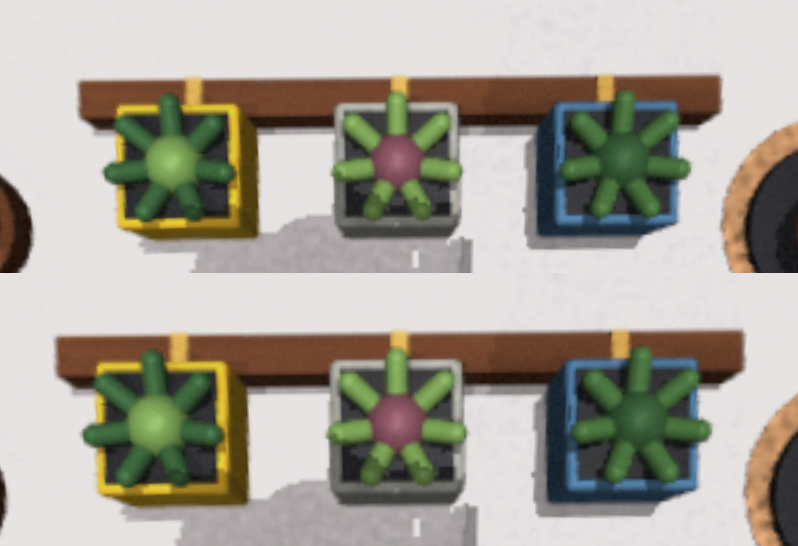

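The top view shows all three planters flush. Rim back edges are at x≈639.5, 640.5 and 641.4 mm, and the rail front works out to 639.8, 640.7 and 641.9. They are square to the rail and within about 2 mm of the stripes, and the cactus saucer is on the cork. The arm is clear at z≈258, so I'm handing in.

Run:
```python
from h import *
s=bot.get_state(); print(s["clock"],s["force"]); print(bot.close_job())
```

```text
28.6 [-1.3620018   0.11148375 -0.27275701]
the job is handed in; nothing more can be done
None
```

I slid the cactus onto the cork first, then blue to the right stripe, grey to the middle and yellow to the left, each pushed against the rail. I handed in at 28.6 s with the gripper open and clear of everything.

**Cactus:** The last close view showed the saucer wholly inside the cork, with roughly 10 mm of cork showing all round. After that I checked it only by the trained network, which put it at (587, -227) mm. Early in the slide the arm was carrying about the pot's weight, so the pot may have risen by up to about 1 mm for roughly 200 mm of travel. I then lowered it until it pressed on the table again.

**Planters:**
- **Flush:** All three ended within about 0.5 mm of the rail's front face and square to it in the final top view. I felt each one stop against the rail with a push of 14 to 23 N.
- **Centring:** By the gripper's readings they are 105 mm apart, at y = -94.2, 11.0 and 116.0 mm. The final image put the planters 0.3 mm (yellow), 1.2 mm (grey) and 2.1 mm (blue) off their stripes and about 104 mm apart. Those differences are about the size of the camera's 2 mm calibration error, so I did not correct them.

**Bystanders:** No move went near the mug, mister bottle, spare pot, seed tin or comic books. I did not measure them again at the end.

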